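Sort the customer's leftovers back into the notions trays

TASK

Sort the loose notions into their trays: stand the red spool of thread on the red felt and the blue spool on the blue felt in the thread tray, stand the purple-and-white carton upright in the empty bay beside the orange carton, and lay the purple crochet hook flat, lengthwise, in the empty lane in front of the teal hook. The purple carton stands on the display step: lift it straight up clear of the brass front rail before taking it away. Leave the eraser and the black binder clip where they lie.

Things in the scene. Friction and masses are not known exactly. Their poses are not given: they have to be found in the camera images.
- red_spool: Spool of red thread with pale ends and a round red label on top, standing loose on the counter: cylinder 31 mm across, 52 mm high, 30 g. Origin: centre of its underside, z up. (A like one far back on the counter is out of reach and no part of the job.)
- blue_spool: Spool of blue thread with pale ends and a round blue label on top, standing loose on the counter: cylinder 31 mm across, 52 mm high, 30 g. Origin: centre of its underside, z up. (A like one far back is no part of the job.)
- purple_hook: Crochet hook with purple handle and bright metal shaft, lying loose on the counter: 148 mm long along its y, 13 mm wide (x) and 13 mm high at the handle. Origin: middle of its length, on its underside. The thick handle is its +y half and the thin shaft the -y half; grip it across its x, on the handle close to the middle.
- purple_carton: Small purple-and-white carton standing loose on the display step: 34 (x) by 50 (y) by 70 (z) mm, 30 g. Origin: centre of its underside. (A like one far back on the counter is no part of the job.)
- thread_tray: Wooden tray, 110 (x) by 170 (y) mm outside, fixed to the counter; floor 4 mm thick, walls 5 mm thick, 14 mm high. Origin: centre of its underside; x to its back, y to its left. Two 4 mm dividers, 14 mm high, at y = +27 and -27 mm make three bays, each 100 mm deep: the middle one holds a fixed sample spool (yellow, 31 mm across, 52 mm high); the bay centred at y = +54.5 mm (51 mm wide) is lined in red felt, the one at y = -54.5 mm (51 mm wide) in blue felt.
- carton_tray: Wooden tray, 110 (x) by 170 (y) mm outside, fixed to the counter; floor 4 mm thick, walls 5 mm thick, 14 mm high. Origin: centre of its underside; x to its back, y to its left. A 4 mm divider, 14 mm high, at y = 0 makes two bays lined in grey felt: the one at y = +41 mm holds a fixed orange-and-white carton (45 x 66 mm, 30 mm high); the free one is centred at x = 0, y = -41 mm and is 100 mm deep and 78 mm wide.
- hook_tray: Wooden tray, 110 (x) by 170 (y) mm outside, fixed to the counter; floor 4 mm thick, walls 5 mm thick, 14 mm high. Origin: centre of its underside; x to its back, y to its left. A strip 4 mm wide and 10 mm high along y at x = +30 mm parts off the back lane, which holds a fixed crochet hook with a teal handle; the free front lane, lined in grey felt, is centred at x = -11 mm, y = 0 and is 78 mm (x) by 160 mm (y).
- display_step: Dark wooden display step, 90 (x) by 170 (y) mm, fixed to the counter. Origin: centre of its underside; x away from the robot, z up. Its deck is 30 mm up; back board (x = +41 mm) rises to 60 mm, side boards to 46 mm, and a brass rail 6 mm thick runs along y at x = -41 mm with its top at 50 mm. The carton stands on the deck behind the rail; a fixed green row counter (17 mm across, 32 mm high) stands on the deck at x = 0, y = +55 mm.
- eraser: Bystander: eraser in a blue sleeve, 21 (x) by 45 (y) by 13 mm, loose on the counter; leave it alone. Origin: centre of its underside.
- binder_clip: Bystander: black binder clip, 36 (x) by 29 (y) by 21 mm, loose on the counter; leave it alone. Origin: centre of its underside.
There are look-alikes about, which are no part of the job. Of the things that look like the purple_hook, the smaller one is meant.

How it is judged:
By the outcome, as a careful person would: the job done as asked, in the order asked, and still so for the second after the job is handed in, with the robot touching nothing.
It also fails if it takes over 104 s, if anything falls off the work surface, if the arm or the gripper's body presses on something with over 40 N, if the wrist force passes 120 N, or if a joint passes its speed limit or range.

ROBOT

A 7-joint arm with a two-finger parallel gripper is mounted at the origin on a cart in front of the work surface, level with it; the furniture and walls round the work are solid. World frame = base frame: x ahead of the robot, y to its left, z up, the work surface at z = 0. Lengths are in m, angles in degrees, forces in N, time in s.
With the tool pointing down it reaches from about 0.425 to 0.875 m from the base axis. Payload 4.7 kg.
Tool frame: the origin (TCP) lies at the very end of the fingers, on their centre line; the grasp point (between the pads) lies 19 mm behind it; z points along the fingers, y is the line along which they close (so a half turn about z gives the same grasp; the last joint's range is limited). The gripper opens to 87 mm and grips with 3 to 60 N. Pads are 19 mm wide; open, the fingers measure 117 mm over their backs; the gripper's body (75 mm by 190 mm) begins 51 mm behind the grasp point.
Start: joints at [-69.437, 18.392, -4.016, 83.108, 1.295, 78.541, -3.26], TCP at [0.22, 0.612, 0.199] pointing down, gripper open.
Joint ranges: [-163.93, 163.93], [-17.29, 119.83], [-79.2, 71.16], [3.27, 140.29], [-89.18, 269.18], [5.43, 117.66], [-154.24, 154.24]. Speed limits (degrees/s): [147.25, 147.25, 180, 180, 180, 180, 180].

INTERFACE

Orientations are given as [roll, pitch, yaw] about the fixed x, y, z axes, in that order (R = Rz(yaw) Ry(pitch) Rx(roll)).
In Python, from cell import get_obs, read_camera, sign_off, silhouettes gives the robot as it stands.
- The arm moves only by the tool play_rows, never from a script. Its argument "steps" is a list that holds one entry, the list of rows, each a list of 7 numbers: the shift along the tool's x, y, z in m, then the turn, a rotation vector about the tool's x, y, z in rad, then the finger opening in m, from 0 to 0.087. A call has 1 to 12 rows; each row shifts and turns the commanded pose from where the row before left it, along the tool's axes as they then stand; what a row does not reach is not made up. A row lasts 1/10 s, in which the tool goes at most 50 mm and 8.59 degrees, less where a joint would pass 70% of its speed; a pose out of reach is approached as far as the arm can. A call is refused whole if a number of a shift passes 0.05 or a number of a turn 0.15, either way. A call with a gripper value outside its range is refused whole. The fingers move at their own pace and stop on an object; "force" is the grip in N (left out, the last holds). Time passes only in rows, so rows that do not move let the fingers close. It gives the time, the measured TCP pose, the force, the opening and the grip force at its end, in the units of the state.
- get_obs(): the state, without advancing time (a new reading comes with each control period).
- read_camera(name): name is "scene" or "top" or "wrist"; returns a dict with "frame" (420x560x3 uint8, red, green, blue), "intrinsics" (3x3 intrinsics, pixels), "view" (4x4, takes a point from world to camera coordinates). Camera axes: x right, y up, looking along -z (the intrinsics and any distortion apply to the point x, -y, -z); pixel columns grow to the right and rows downward; lengths in m; the calibration is good to about 2 mm. A picture is of the moment at which its call begins. There is no depth.
- sign_off(): hands the job in; it is judged then, once.
Trained networks look in the newest picture that a camera, given by its name, has taken for a name from the list of things; names that differ only in an ending like _2 or _b are one class to them, and where a whole thing is asked for, a point or a joint stands for the part that bears it (a point fixed in the world has none). Each returns a list of dicts, best first, with "p" (0 to 1); they miss things now and then, are a little off and sometimes report something else, mostly with a low value. They report only what shows in the picture. A call takes as long as a camera call. They do not tell look-alikes from the thing itself.
- silhouettes(camera, name): "pixels" (420x560 bool, what is visible of it) and "extent" ([left, top, right, bottom] in pixels, round what is visible of it).
The state is a dict: "time_s": time; "qpos": joint angles; "joint_velocities": joint speeds; "effort": joint torques, N m; "tool_pos": TCP position; "tool_rot": TCP orientation; "force": force on the tool from outside, world axes, zero at the start; "wrist_torque": the same for the moment, N m; "grip_width": finger opening in m; "grasp_force": force on a finger pad.
Only numpy, scipy, OpenCV 4.12 (cv2) and the standard library are available. Lean on these libraries where they do the work, as an engineer would, in place of code of your own. Each camera call takes 0.05 s, during which the arm holds its last target. There are 200 camera calls.

## Working session

There is one attempt and no reset: what is moved stays moved. The work goes in short steps, Python scripts to look and compute and a tool call to move; the robot and the scene stay as the last step left them, time stands still between calls to the robot, and variables do not carry over. Pictures are saved under pics/ and viewed, at most 14 in all, crops included, and the job is handed in when it is done.

Besides the shell and the picture viewer there is one more tool, called as a command line: name --argument value ..., lists and objects as JSON in quotes. play_rows: Moves the arm, as the interface text tells. Its arguments: {"type":"object","properties":{"steps":{"type":"array","items":{"type":"array","items":{"type":"array","items":{"type":"number"}}}},"force":{"type":"number"}},"required":["steps"]}

```bash
mkdir -p pics; ls; python3 - <<'E'
from cell import *
import cv2
for n in ("scene","top"):
    c=read_camera(n); cv2.imwrite(f"pics/{n}0.png",c["frame"][:,:,::-1]); print(n,c["intrinsics"].round(1).tolist(),c["view"].round(4).tolist())
    for o in ["red_spool","blue_spool","purple_hook","purple_carton","thread_tray","carton_tray","hook_tray","display_step","eraser","binder_clip"]:
        print(o,[(round(d["p"],2),[int(v) for v in d["extent"]]) for d in silhouettes(n,o)])
o=get_obs();print(o["time_s"],o["tool_pos"],o["tool_rot"])
E
```

```text
pics
scene [[429.8, 0.0, 281.8], [0.0, 429.8, 212.6], [0.0, 0.0, 1.0]] [[0.8958, -0.4441, 0.0163, -0.4478], [0.2968, 0.6252, 0.7218, -0.2806], [-0.3308, -0.6418, 0.6919, -1.0067], [0.0, 0.0, 0.0, 1.0]]
red_spool [(0.82, [291, 292, 305, 317])]
blue_spool [(0.56, [270, 250, 281, 268])]
purple_hook [(0.64, [238, 223, 272, 238]), (0.62, [174, 149, 190, 169])]
purple_carton [(0.81, [303, 191, 325, 224])]
thread_tray [(0.56, [300, 332, 380, 414])]
carton_tray [(0.75, [201, 165, 257, 209])]
hook_tray [(0.61, [318, 248, 392, 313])]
display_step [(0.67, [285, 179, 339, 240])]
eraser [(0.56, [240, 229, 254, 241])]
binder_clip [(0.58, [291, 271, 310, 288])]
top [[490.3, 0.0, 284.9], [0.0, 490.3, 200.1], [0.0, 0.0, 1.0]] [[-0.0177, -0.9998, -0.0007, 0.1472], [0.9977, -0.0177, 0.0661, -0.5252], [-0.0661, 0.0005, 0.9978, -1.7246], [0.0, 0.0, 0.0, 1.0]]
red_spool []
blue_spool [(0.62, [319, 213, 331, 219]), (0.35, [334, 152, 386, 190])]
purple_hook [(0.57, [152, 229, 181, 253]), (0.44, [283, 214, 288, 239])]
purple_carton [(0.48, [291, 165, 305, 173])]
thread_tray [(0.93, [390, 199, 444, 227])]
carton_tray [(0.94, [201, 200, 251, 234])]
hook_tray [(0.89, [334, 154, 385, 187]), (0.46, [389, 195, 443, 227])]
display_step []
eraser [(0.59, [304, 195, 314, 211])]
binder_clip []
1.1 [0.2196827  0.61175281 0.19919602] [1.79996546e+02 1.26288059e-03 1.60247812e+02]
```

View images.

```bash
python3 - <<'E'
import cv2
a=cv2.imread("pics/top0.png")[130:280,130:470]; cv2.imwrite("pics/topc.png",cv2.resize(a,(800,353),interpolation=3))
a=cv2.imread("pics/scene0.png")[140:420,140:420]; cv2.imwrite("pics/scenec.png",cv2.resize(a,(600,600),interpolation=3))
E
```

```text
(no output)
```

View pics/topc.png

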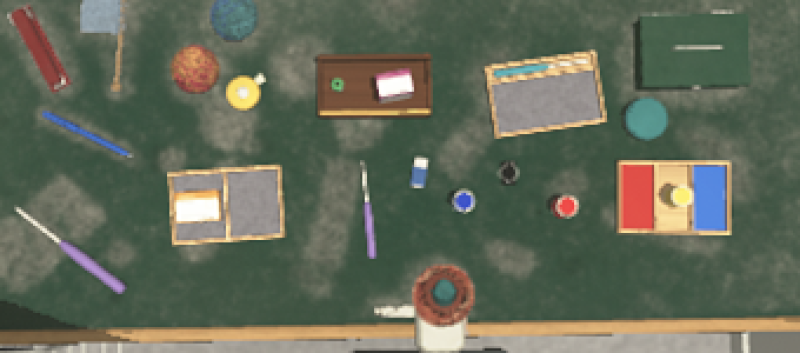

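View pics/scenec.png

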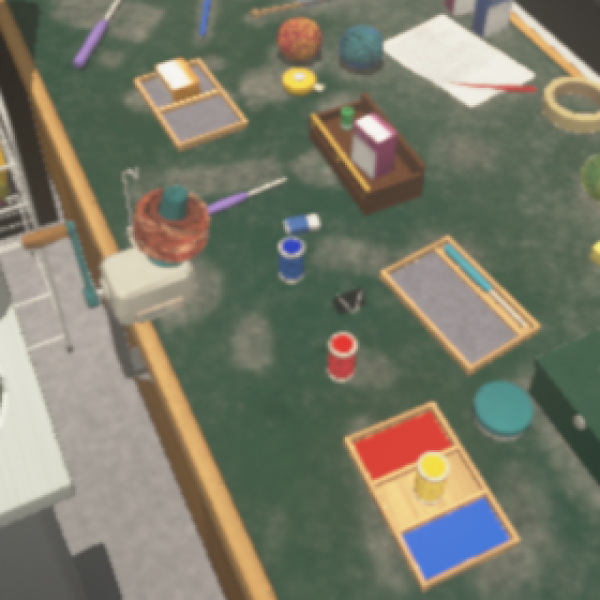

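The top view shows the red spool at about (370,218), blue spool at (326,215), small hook at (284..288, 199..240) with the handle toward the robot, carton on the step at (297,166), and trays at (417,213), (226,217) and (362,171). A yarn winder sits at the counter edge near (319,254). The scene view confirms this.

```bash
cat > h.py <<'E'
import numpy as np, cv2
from cell import *
def world(c,px,z):
    px=np.atleast_2d(np.float64(px)); K=c["intrinsics"]; V=c["view"]
    d=np.c_[(px-K[:2,2])/K[[0,1],[0,1]],np.ones(len(px))]*[1,-1,-1]
    R=V[:3,:3]; o=-R.T@V[:3,3]; d=d@R
    return (o+d*((z-o[2])/d[:,2])[:,None])[:,:2]
def rect(c,mask,z):
    """centre, sides and yaw of the long side, of a mask seen at height z"""
    ys,xs=np.nonzero(mask); w=world(c,np.c_[xs,ys],z)
    (cx,cy),(a,b),t=cv2.minAreaRect((w*1000).astype(np.float32))
    if a<b: a,b,t=b,a,t+90
    return [round(cx/1000,4),round(cy/1000,4),round(a),round(b),round((t+90)%180-90,1)]
def hsv(c): return cv2.cvtColor(c["frame"],cv2.COLOR_RGB2HSV)
def blobs(c,m,z,amin=15):
    n,l,s,_=cv2.connectedComponentsWithStats(m.astype(np.uint8))
    for i in range(1,n):
        if s[i,4]>=amin:
            print(s[i].tolist(),"cent",world(c,_[i],z).round(4).tolist(),"rect",rect(c,l==i,z))
def st():
    o=get_obs(); print(round(o["time_s"],2),o["tool_pos"].round(4),o["tool_rot"].round(2),"grip",round(o["grip_width"],4),o["grasp_force"],o["force"].round(1))
E
python3 - <<'E'
from h import *
c=read_camera("top"); H=hsv(c); h,s,v=[H[...,i].astype(int) for i in range(3)]
R=np.zeros(h.shape,bool); R[140:260,190:460]=1
for nm,m,z in (("red",((h<6)|(h>174))&(s>150)&(v>130),.052),("blue",(h>105)&(h<128)&(s>130)&(v>120),.052),("purple",(h>125)&(h<165)&(s>60),.008)):
    print(nm); blobs(c,m&R,z,8)
for n,z in (("thread_tray",.014),("carton_tray",.014),("hook_tray",.014),("display_step",.05),("purple_carton",.1),("blue_spool",.05),("purple_hook",.005)):
    for d in silhouettes("top",n): print(n,round(d["p"],2),rect(c,d["pixels"],z))
c=read_camera("scene")
for n,z in (("thread_tray",.014),("carton_tray",.014),("hook_tray",.014)):
    for d in silhouettes("scene",n): print("scene",n,round(d["p"],2),rect(c,d["pixels"],z))
st()
E
```

```text
red
[394, 200, 14, 27, 351] cent [[0.4732, -0.2646]] rect [0.4736, -0.2631, 91, 45, -2.0]
[368, 214, 6, 7, 30] cent [[0.4604, -0.1592]] rect [0.4606, -0.1592, 20, 17, 43.6]
blue
[425, 201, 13, 27, 321] cent [[0.4705, -0.3698]] rect [0.4686, -0.3689, 90, 42, -2.1]
[324, 212, 6, 7, 29] cent [[0.4712, -0.0067]] rect [0.4711, -0.0075, 19, 19, -64.5]
purple
[285, 216, 5, 24, 68] cent [[0.429, 0.1337]] rect [0.4308, 0.1336, 82, 11, 4.7]
thread_tray 0.84 [0.4717, -0.3271, 171, 111, 88.2]
carton_tray 0.64 [0.4718, 0.3505, 170, 110, -86.9]
hook_tray 0.95 [0.6301, -0.1368, 175, 115, -81.5]
display_step 0.58 [0.6435, 0.1249, 168, 95, 89.0]
purple_carton 0.46 [0.6366, 0.0957, 50, 41, -81.6]
purple_hook 0.68 [0.4307, 0.1348, 76, 12, 6.1]
purple_hook 0.63 [0.4087, 0.5886, 195, 24, 52.5]
purple_hook 0.56 [0.5109, -0.0786, 36, 25, -1.5]
scene thread_tray 0.74 [0.4747, -0.3344, 172, 113, 88.4]
scene carton_tray 0.77 [0.4743, 0.3427, 191, 111, -88.3]
scene hook_tray 0.76 [0.6321, -0.146, 177, 117, -84.2]
1.7 [0.2197 0.6117 0.1992] [180.     0.   160.25] grip 0.0871 0.0 [-1.  -0.5  1.1]
```

play_rows --steps '[[[0,0,0,0,0,0.1362,0.06],[0,0,0,0,0,0.1362,0.06],[0,0,0,0,0,0.1362,0.06],[0,0,0,0,0,0.1362,0.06],[0,0,0,0,0,0.1362,0.06],[0,0,0,0,0,0.1362,0.06],[0,0,0,0,0,0.1362,0.06],[0,0,0,0,0,0.1362,0.06],[0,0,0,0,0,0.1362,0.06],[0,0.04,0,0,0,0,0.06],[0,0.04,0,0,0,0,0.06],[0,0.04,0,0,0,0,0.06]]]' --force 10

```text
time_s: 2.9
tool_pos: [0.3407, 0.612, 0.1994]
tool_rot: [180.0, -0.0, 90.1]
force: [-0.8, 0.3, 0.2]
grip_width: 0.06
grasp_force: 0.0
```

play_rows --steps '[[[0,0.04,0,0,0,0,0.06],[-0.02,0.04,0,0,0,0,0.06],[-0.04,0.03,0,0,0,0,0.06],[-0.04,0.01,0,0,0,0,0.06],[-0.04,0,0,0,0,0,0.06],[-0.04,0,0,0,0,0,0.06],[-0.04,0,0,0,0,0,0.06],[-0.04,0,0,0,0,0,0.06],[-0.04,0,0,0,0,0,0.06],[-0.04,0,0,0,0,0,0.06],[-0.04,0,0,0,0,0,0.06],[-0.04,0,0,0,0,0,0.06]]]'

```text
time_s: 4.1
tool_pos: [0.4597, 0.1902, 0.1994]
tool_rot: [180.0, -0.0, 90.0]
force: [1.4, -0.2, 0.0]
grip_width: 0.0598
grasp_force: 0.0
```

play_rows --steps '[[[-0.04,0,0,0,0,0,0.06],[-0.04,0,0,0,0,0,0.06],[-0.04,0,0,0,0,0,0.06],[-0.04,0,0,0,0,0,0.06],[-0.04,0,0,0,0,0,0.06],[-0.04,0,0,0,0,0,0.06],[-0.04,0,0,0,0,0,0.06],[-0.04,0,0,0,0,0,0.06],[-0.02,0,0,0,0,0,0.06],[0,0,0,0,0,0,0.06],[0,0,0,0,0,0,0.06]]]'

```text
time_s: 5.2
tool_pos: [0.4599, -0.1477, 0.1992]
tool_rot: [180.0, -0.0, 90.0]
force: [0.6, 0.6, -0.6]
grip_width: 0.0601
grasp_force: 0.0
```

```bash
python3 - <<'E'
from h import *
c=read_camera("wrist"); cv2.imwrite("pics/w1.png",c["frame"][:,:,::-1])
H=hsv(c); h,s,v=[H[...,i].astype(int) for i in range(3)]
blobs(c,((h<6)|(h>174))&(s>150)&(v>110),.052,60)
for n in("red_spool","binder_clip"): print([(d["p"],d["extent"]) for d in silhouettes("wrist",n)])
V=c["view"]; print((-V[:3,:3].T@V[:3,3]).round(3),(-V[2,:3]).round(2))
st()
E
```

```text
[273, 175, 26, 12, 135] cent [[0.4642, -0.1429]] rect [0.464, -0.1434, 25, 11, 2.4]
[275, 187, 23, 22, 419] cent [[0.4646, -0.1609]] rect [0.4647, -0.1611, 22, 22, -0.0]
[257, 262, 81, 24, 1829] cent [[0.4757, -0.2452]] rect [0.4763, -0.2449, 85, 27, -0.1]
[(0.98, [275.2, 173.7, 302.2, 214.7])]
[(0.75, [319.0, 99.0, 353.3, 132.5])]
[ 0.461 -0.07   0.385] [ 0.   -0.28 -0.96]
5.35 [ 0.4601 -0.1465  0.1991] [-1.800e+02 -3.000e-02  9.017e+01] grip 0.06 0.0 [-0.7  1.  -0.2]
```

View pics/w1.png

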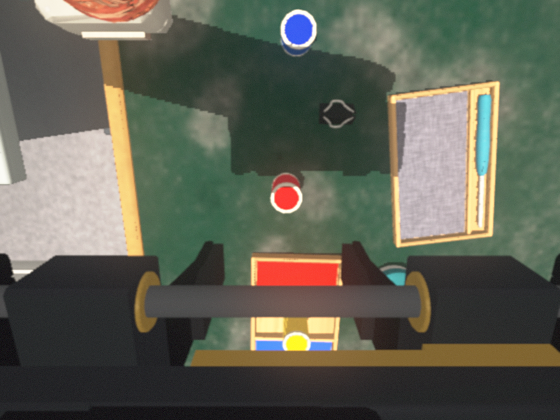

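The wrist view shows the red spool at (286,195), well clear of its neighbours. The fingers close along world x.

play_rows --steps '[[[-0.0135,0.0035,0.027,0,0,0,0.06],[0,0,0.03,0,0,0,0.06],[0,0,0.03,0,0,0,0.06],[0,0,0.03,0,0,0,0.06],[0,0,0.03,0,0,0,0.06],[0,0,0.02,0,0,0,0.06],[0,0,0.01,0,0,0,0.06],[0,0,0,0,0,0,0.06],[0,0,0,0,0,0,0.025],[0,0,0,0,0,0,0.025],[0,0,0,0,0,0,0.025],[0,0,0,0,0,0,0.025]]]' --force 10

```text
time_s: 6.55
tool_pos: [0.464, -0.1617, 0.0229]
tool_rot: [179.9, -0.0, 90.0]
force: [1.0, 0.1, -1.1]
grip_width: 0.0357
grasp_force: 0.0
```

play_rows --steps '[[[0,0,0,0,0,0,0.025],[0,0,0,0,0,0,0.025],[0,0,-0.02,0,0,0,0.025],[0,0,-0.03,0,0,0,0.025]]]'

```text
time_s: 6.95
tool_pos: [0.4615, -0.1614, 0.0712]
tool_rot: [-179.7, 0.0, 90.0]
force: [0.7, 0.9, -0.8]
grip_width: 0.0304
grasp_force: 10.0
```

play_rows --steps '[[[-0.03,0.004,0,0,0,0,0.025],[-0.03,0.004,0,0,0,0,0.025],[-0.03,0.003,0,0,0,0,0.025],[-0.021,0,0,0,0,0,0.025],[0,0,0,0,0,0,0.025],[0,0,0,0,0,0,0.025]]]'

```text
time_s: 7.55
tool_pos: [0.474, -0.2726, 0.0718]
tool_rot: [-180.0, -0.0, 89.9]
force: [-0.2, -0.5, -0.4]
grip_width: 0.0302
grasp_force: 10.0
```

play_rows --steps '[[[0,0,0.02,0,0,0,0.025],[0,0,0.015,0,0,0,0.025],[0,0,0.0095,0,0,0,0.025],[0,0,0,0,0,0,0.025],[0,0,0,0,0,0,0.025]]]'

```text
time_s: 8.05
tool_pos: [0.4745, -0.2724, 0.0277]
tool_rot: [-180.0, -0.0, 90.0]
force: [0.1, 0.3, -0.5]
grip_width: 0.0306
grasp_force: 10.0
```

play_rows --steps '[[[0,0,0.001,0,0,0,0.03],[0,0,0,0,0,0,0.035],[0,0,0,0,0,0,0.04],[0,0,0,0,0,0,0.05],[0,0,0,0,0,0,0.055],[0,0,-0.02,0,0,0,0.055],[0,0,-0.04,0,0,0,0.055],[0,0,-0.04,0,0,0,0.055],[0,0,-0.03,0,0,0,0.055],[0.04,0,-0.02,0,0,0,0.055],[0.04,0,0,0,0,0,0.055],[0.04,0,0,0,0,0,0.055]]]'

```text
time_s: 9.25
tool_pos: [0.4748, -0.1517, 0.1777]
tool_rot: [179.9, -0.0, 89.9]
force: [-0.1, 1.0, -0.3]
grip_width: 0.0548
grasp_force: 0.0
```

play_rows --steps '[[[0.04,0,0,0,0,0,0.06],[0.04,0,0,0,0,0,0.06],[0.04,0,0,0,0,0,0.06],[0.025,0,0,0,0,0,0.06],[0,0,0,0,0,0,0.06],[0,0,0,0,0,0,0.06]]]'

```text
time_s: 9.85
tool_pos: [0.4743, -0.0079, 0.1767]
tool_rot: [180.0, 0.0, 90.1]
force: [1.1, -0.6, 0.3]
grip_width: 0.0598
grasp_force: 0.0
```

```bash
python3 - <<'E'
from h import *
c=read_camera("wrist"); cv2.imwrite("pics/w2.png",c["frame"][:,:,::-1])
H=hsv(c); h,s,v=[H[...,i].astype(int) for i in range(3)]
blobs(c,(h>105)&(h<128)&(s>150)&(v>120),.052,60)
for n in("red_spool","blue_spool","binder_clip"): print([(d["p"],d["extent"]) for d in silhouettes("wrist",n)])
st()
E
```

```text
[270, 168, 24, 9, 87] cent [[0.4749, 0.0093]] rect [0.4747, 0.0088, 21, 7, 0.0]
[270, 179, 24, 24, 461] cent [[0.4748, -0.0088]] rect [0.4747, -0.0086, 22, 21, -90.0]
[]
[(0.66, [268.3, 165.9, 300.2, 209.9])]
[(0.69, [303.6, 230.0, 335.0, 257.0])]
10.05 [ 0.4744 -0.0092  0.1767] [179.99   0.    89.86] grip 0.0601 0.0 [-0.   0.2 -1. ]
```

View pics/w2.png

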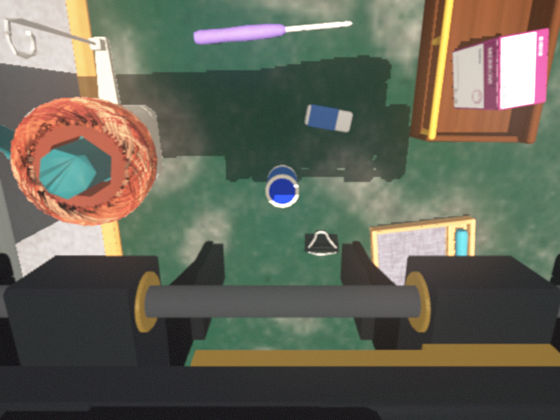

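The blue spool is at (283,188). The yarn on the winder reaches right to (157,158), near the gripper body's path, so I'll triangulate that edge.

```bash
python3 - <<'E'
from h import *
w=read_camera("wrist"); t=read_camera("top")
for z in (.03,.06,.09,.12,.15): print(z,world(w,[[157,158],[85,160],[12,160]],z).round(3).tolist(),world(t,[[319,242],[319,253],[319,266]],z).round(3).tolist())
E
```

```text
0.03 [[0.355, 0.017], [0.286, 0.016], [0.215, 0.016]] [[0.378, 0.021], [0.339, 0.022], [0.294, 0.023]]
0.06 [[0.366, 0.022], [0.303, 0.02], [0.239, 0.021]] [[0.378, 0.023], [0.341, 0.024], [0.296, 0.025]]
0.09 [[0.377, 0.027], [0.32, 0.025], [0.262, 0.025]] [[0.379, 0.025], [0.342, 0.026], [0.298, 0.027]]
0.12 [[0.388, 0.031], [0.337, 0.03], [0.286, 0.03]] [[0.379, 0.027], [0.343, 0.028], [0.3, 0.029]]
0.15 [[0.399, 0.036], [0.354, 0.035], [0.309, 0.035]] [[0.38, 0.029], [0.344, 0.03], [0.302, 0.031]]
```

Clearance is nil at that yaw, so I'll turn the gripper about 72° before descending.

play_rows --steps '[[[0,0,0,0,0,0.14,0.05],[0,0,0,0,0,0.14,0.05],[0,0,0,0,0,0.14,0.05],[0,0,0,0,0,0.14,0.05],[0,0,0,0,0,0.14,0.05],[0,0,0,0,0,0.14,0.05],[0,0,0,0,0,0.14,0.05],[0,0,0,0,0,0.14,0.05],[0,0,0,0,0,0.14,0.05],[0,0,0.03,0,0,0,0.05],[0,0,0.03,0,0,0,0.05],[0,0,0,0,0,0,0.05]]]'

```text
time_s: 11.35
tool_pos: [0.4711, -0.0085, 0.1133]
tool_rot: [-180.0, 0.4, 17.8]
force: [-0.8, -0.4, -0.4]
grip_width: 0.0498
grasp_force: 0.0
```

play_rows --steps '[[[0,0,0.03,0,0,0,0.05],[0,0,0.03,0,0,0,0.05],[0,0,0.02,0,0,0,0.05],[0,0,0.0145,0,0,0,0.05],[0,0,0,0,0,0,0.05],[0,0,0,0,0,0,0.025],[0,0,0,0,0,0,0.025],[0,0,0,0,0,0,0.025],[0,0,0,0,0,0,0.025],[0,0,0,0,0,0,0.025],[0,0,-0.015,0,0,0,0.025],[0,0,-0.035,0,0,0,0.025]]]'

```text
time_s: 12.55
tool_pos: [0.4714, -0.0079, 0.0703]
tool_rot: [-180.0, 0.4, 17.8]
force: [0.0, 0.4, 0.3]
grip_width: 0.03
grasp_force: 10.0
```

play_rows --steps '[[[0,0,-0.035,0,0,0,0.025],[0,0,-0.035,0,0,0,0.025],[0,0,0,0,0,-0.14,0.025],[0,0,0,0,0,-0.14,0.025],[0,0,0,0,0,-0.14,0.025],[0,0,0,0,0,-0.14,0.025],[0,0,0,0,0,-0.14,0.025],[0,0,0,0,0,-0.14,0.025],[0,0,0,0,0,-0.14,0.025],[0,0,0,0,0,-0.14,0.025],[0,0,0,0,0,-0.14,0.025],[0,0,0,0,0,0,0.025]]]'

```text
time_s: 13.75
tool_pos: [0.474, -0.0077, 0.142]
tool_rot: [-180.0, -0.0, 90.0]
force: [0.7, -0.6, 0.3]
grip_width: 0.0302
grasp_force: 10.0
```

play_rows --steps '[[[-0.035,0,0,0,0,0,0.025],[-0.04,0,0,0,0,0,0.025],[-0.04,0,0,0,0,0,0.025],[-0.04,0,0,0,0,0,0.025],[-0.04,0,0,0,0,0,0.025],[-0.04,0,0,0,0,0,0.025],[-0.04,0,0,0,0,0,0.025],[-0.04,0,0,0,0,0,0.025],[-0.038,0,0,0,0,0,0.025],[-0.02,0,0,0,0,0,0.025],[0,0,0,0,0,0,0.025],[0,0,0,0,0,0,0.025]]]'

```text
time_s: 14.95
tool_pos: [0.4742, -0.3802, 0.1417]
tool_rot: [-180.0, -0.1, 89.9]
force: [0.2, 0.2, -0.8]
grip_width: 0.03
grasp_force: 10.0
```

play_rows --steps '[[[-0.001,-0.002,0.035,0,0,0,0.025],[0,0,0.035,0,0,0,0.025],[0,0,0.025,0,0,0,0.025],[0,0,0.015,0,0,0,0.025],[0,0,0.0055,0,0,0,0.025],[0,0,0,0,0,0,0.025],[0,0,0,0,0,0,0.032],[0,0,0,0,0,0,0.036],[0,0,0,0,0,0,0.045],[0,0,0,0,0,0,0.055],[0,0,-0.02,0,0,0,0.055],[0,0,-0.04,0,0,0,0.055]]]'

```text
time_s: 16.15
tool_pos: [0.4705, -0.3798, 0.0845]
tool_rot: [-179.7, -0.2, 90.0]
force: [0.8, 0.3, -0.1]
grip_width: 0.0536
grasp_force: 0.0
```

play_rows --steps '[[[0,0,-0.04,0,0,0,0.06],[0,0,-0.04,0,0,0,0.06],[0,0,-0.03,0,0,0,0.06],[0.04,0.01,0,0,0,0,0.06],[0.04,0.02,0,0,0,0,0.06],[0.04,0.02,0,0,0,0,0.06],[0.04,0.02,0,0,0,0,0.06],[0.04,0.02,0,0,0,0,0.06],[0.04,0.02,0,0,0,0,0.06],[0.04,0.02,0,0,0,0,0.06],[0.04,0.02,0,0,0,0,0.06],[0.04,0.01,0,0,0,0,0.06]]]'

```text
time_s: 17.35
tool_pos: [0.6335, -0.0197, 0.1966]
tool_rot: [180.0, 0.0, 90.0]
force: [0.2, 0.0, 0.3]
grip_width: 0.06
grasp_force: 0.0
```

play_rows --steps '[[[0.04,0,0,0,0,0,0.06],[0.04,0,0,0,0,0,0.06],[0.03,0,0,0,0,0,0.06],[0.005,0,0,0,0,0,0.06],[0,0,0,0,0,0,0.06]]]'

```text
time_s: 17.85
tool_pos: [0.6322, 0.0945, 0.1964]
tool_rot: [-180.0, 0.0, 90.2]
force: [-0.6, -0.6, -0.3]
grip_width: 0.06
grasp_force: 0.0
```

```bash
python3 - <<'E'
from h import *
c=read_camera("wrist"); t=read_camera("top")
a=np.vstack([c["frame"][:300],cv2.resize(t["frame"][130:280,180:460],(560,300),interpolation=3)]); cv2.imwrite("pics/w3.png",a[:,:,::-1])
for n,z in(("purple_carton",.1),("display_step",.05)):
  for d in silhouettes("wrist",n): print(n,d["p"],d["extent"],rect(c,d["pixels"],z))
H=hsv(t); h,s,v=[H[...,i].astype(int) for i in range(3)]
m=(s<60)&(v>140); R=np.zeros(m.shape,bool); R[155:180,265:330]=1
blobs(t,m&R,.1,20)
H=hsv(c); h,s,v=[H[...,i].astype(int) for i in range(3)]
print("wrist purple/pink"); blobs(c,(h>135)&(h<176)&(s>60)&(v>60),.1,60)
st()
E
```

```text
purple_carton 0.58 [275.3, 157.0, 319.8, 229.5] [0.6449, 0.0976, 61, 34, -80.4]
display_step 0.84 [254.9, 62.3, 359.5, 244.1] [0.6521, 0.1201, 172, 92, 89.5]
wrist purple/pink
[273, 157, 48, 71, 1109] cent [[0.6494, 0.1075]] rect [0.6449, 0.0973, 61, 34, -80.0]
18.05 [0.6325 0.0907 0.1969] [1.7998e+02 4.0000e-02 8.9810e+01] grip 0.0599 0.0 [ 0.4 -0.1  0.1]
```

View pics/w3.png

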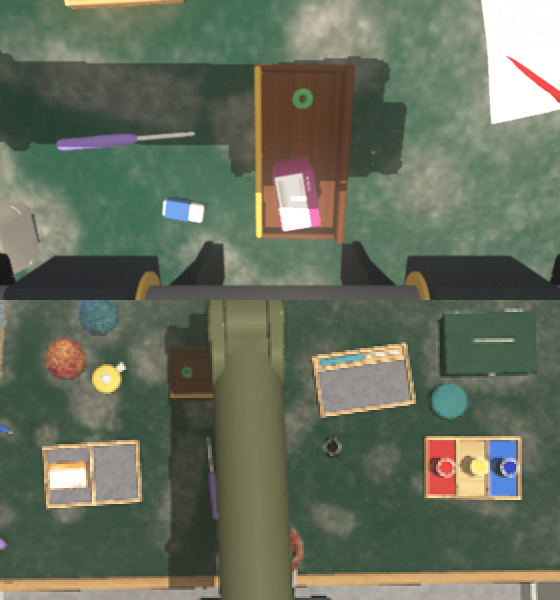

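Both spools stand on their felts (bottom half, top view). In the wrist view, the carton's top face has corners near (276,180), (311,173), (320,226) and (282,230).

```bash
python3 - <<'E'
from h import *
c=read_camera("wrist")
w=world(c,[[276,180],[311,173],[320,226],[282,230]],.1); print(w.round(4).tolist(),w.mean(0).round(4))
d=silhouettes("wrist","purple_carton")[0]; m=d["pixels"].astype(np.uint8)
k,_=cv2.findContours(m,0,2); k=max(k,key=cv2.contourArea); print(cv2.approxPolyDP(k,4,True)[:,0].tolist())
st()
E
```

```text
[[0.6284, 0.1062], [0.6574, 0.112], [0.6662, 0.0653], [0.6333, 0.0618]] [0.6463 0.0863]Traceback (most recent call last):
  File "<stdin>", line 4, in <module>
IndexError: list index out of range
```

play_rows --steps '[[[-0.005,0.0115,0.02,0,0,0,0.06],[0,0,0.03,0,0,-0.078,0.06],[0,0,0.03,0,0,-0.077,0.06],[0,0,0.03,0,0,0,0.06],[0,0,0.019,0,0,0,0.06],[0,0,0,0,0,0,0.06],[0,0,0,0,0,0,0.06]]]'

```text
time_s: 18.85
tool_pos: [0.6442, 0.0876, 0.0682]
tool_rot: [180.0, 0.0, 98.8]
force: [0.4, 1.0, 0.2]
grip_width: 0.06
grasp_force: 0.0
```

play_rows --steps '[[[0,0,0,0,0,0,0.028],[0,0,0,0,0,0,0.028],[0,0,0,0,0,0,0.028],[0,0,0,0,0,0,0.028],[0,0,0,0,0,0,0.028]]]'

```text
time_s: 19.35
tool_pos: [0.6442, 0.0885, 0.0683]
tool_rot: [179.9, -0.0, 98.9]
force: [0.1, 0.8, 2.0]
grip_width: 0.0338
grasp_force: 10.0
```

play_rows --steps '[[[0,0,-0.015,0,0,0,0.028],[0,0,-0.025,0,0,0,0.028],[0,0,-0.03,0,0,0,0.028],[0,0,-0.03,0,0,0,0.028],[0,0,0,0,0,0,0.028],[0,0,0,0,0,0.05,0.028],[0,0,0,0,0,0.05,0.028]]]'

```text
time_s: 20.05
tool_pos: [0.6437, 0.0884, 0.1681]
tool_rot: [180.0, -0.0, 93.0]
force: [0.8, -0.7, -0.1]
grip_width: 0.0339
grasp_force: 9.9
```

play_rows --steps '[[[0.02,-0.013,0,0,0,0,0.028],[0.03,-0.0205,0,0,0,0,0.028],[0.03,-0.0205,0,0,0,0,0.028],[0.03,-0.0205,0,0,0,0,0.028],[0.03,-0.0205,0,0,0,0,0.028],[0.03,-0.0205,0,0,0,0,0.028],[0.03,-0.0205,0,0,0,0,0.028],[0.0195,-0.013,0,0,0,0,0.028],[0.01,-0.009,0,0,0,0,0.028],[0,0,0,0,0,0,0.028],[0,0,0,0,0,0,0.028]]]'

```text
time_s: 21.15
tool_pos: [0.4743, 0.3073, 0.1678]
tool_rot: [180.0, 0.0, 93.1]
force: [0.2, -0.5, -0.6]
grip_width: 0.0339
grasp_force: 10.0
```

```bash
python3 - <<'E'
from h import *
c=read_camera("wrist");t=read_camera("scene")
a=np.hstack([c["frame"],cv2.resize(t["frame"][130:270,160:340],(540,420),interpolation=3)]); cv2.imwrite("pics/w4.png",cv2.resize(a,None,fx=.72,fy=.72)[:,:,::-1])
for d in silhouettes("wrist","carton_tray"): print(d["p"],d["extent"],rect(c,d["pixels"],.014))
st()
E
```

```text
0.97 [228.7, 44.9, 349.5, 226.2] [0.4772, 0.3477, 168, 109, -87.0]
21.3 [0.4747 0.3069 0.1678] [1.7997e+02 3.0000e-02 9.2990e+01] grip 0.0342 9.951339215040207 [-0.2  0.6 -0.2]
```

View pics/w4.png

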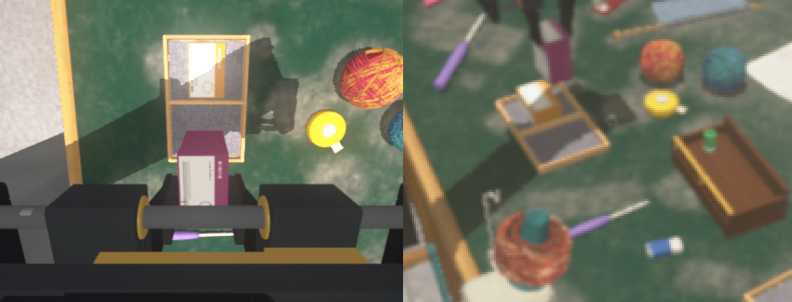

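The carton hangs upright in the grip over the free bay. The tray is confirmed, so I'll lower it.

play_rows --steps '[[[0,0.002,0.03,0,0,0,0.028],[0,0,0.035,0,0,0,0.028],[0,0,0.03,0,0,0,0.028],[0,0,0.02,0,0,0,0.028],[0,0,0.01,0,0,0,0.028],[0,0,0,0,0,0,0.028],[0,0,0,0,0,0,0.028]]]'

```text
time_s: 22.0
tool_pos: [0.4764, 0.3087, 0.0435]
tool_rot: [179.9, -0.0, 93.1]
force: [-0.3, -0.8, -1.6]
grip_width: 0.0338
grasp_force: 10.0
```

play_rows --steps '[[[0,0,0.001,0,0,0,0.035],[0,0,0,0,0,0,0.038],[0,0,0,0,0,0,0.045],[0,0,0,0,0,0,0.055],[0,0,0,0,0,0,0.06],[0,0,-0.02,0,0,0,0.06],[0,0,-0.04,0,0,0,0.06],[0,0,-0.04,0,0,0,0.06],[0,0,-0.04,0,0,0,0.06],[0,0,-0.02,0,0,0,0.06]]]'

```text
time_s: 23.0
tool_pos: [0.4769, 0.3097, 0.2057]
tool_rot: [179.8, -0.2, 93.2]
force: [0.5, 0.4, 0.8]
grip_width: 0.0599
grasp_force: 0.0
```

play_rows --steps '[[[-0.02,-0.004,0,0,0,0,0.05],[-0.035,-0.006,0,0,0,0,0.05],[-0.035,-0.006,0,0,0,0,0.05],[-0.035,-0.006,0,0,0,0,0.05],[-0.03,-0.005,0,0,0,0,0.05],[-0.0157,-0.003,0,0,0,0,0.05]]]'

```text
time_s: 23.6
tool_pos: [0.4548, 0.134, 0.2018]
tool_rot: [180.0, -0.0, 93.0]
force: [-0.3, -0.0, -0.0]
grip_width: 0.0502
grasp_force: 0.0
```

play_rows --steps '[[[0,0,0,0,0,-0.134,0.04],[0,0,0,0,0,-0.134,0.04],[0,0,0,0,0,-0.134,0.04],[0,0,0,0,0,-0.134,0.04],[0,0,0,0,0,-0.134,0.04],[0,0,0,0,0,-0.134,0.04],[0,0,0,0,0,-0.134,0.04],[0,0,0,0,0,-0.134,0.04],[0,0,0,0,0,-0.134,0.04],[0,0,0,0,0,-0.134,0.04],[0,0,0,0,0,-0.134,0.04],[0,0,0,0,0,-0.134,0.04]]]'

```text
time_s: 24.8
tool_pos: [0.4549, 0.1377, 0.2018]
tool_rot: [180.0, 0.0, -174.3]
force: [0.0, -0.6, -0.1]
grip_width: 0.0397
grasp_force: 0.0
```

```bash
python3 - <<'E'
from h import *
c=read_camera("wrist");t=read_camera("top")
a=np.hstack([c["frame"],cv2.resize(t["frame"][140:280,180:360],(540,420),interpolation=3)]); cv2.imwrite("pics/w5.png",cv2.resize(a,None,fx=.72,fy=.72)[:,:,::-1])
for d in silhouettes("wrist","purple_hook"): print(d["p"],d["extent"],rect(c,d["pixels"],.006))
H=hsv(c); h,s,v=[H[...,i].astype(int) for i in range(3)]
blobs(c,(h>120)&(h<165)&(s>50)&(v>60),.007,60)
st()
E
```

```text
0.58 [270.6, 117.0, 282.3, 239.4] [0.465, 0.1341, 145, 12, 5.7]
[273, 116, 12, 78, 872] cent [[0.4327, 0.131]] rect [0.435, 0.1313, 85, 12, 5.2]
[435, 235, 48, 8, 88] cent [[0.5109, 0.3533]] rect [0.5124, 0.3512, 56, 7, -88.1]
24.95 [0.4549 0.1375 0.2018] [ 1.7998e+02  2.0000e-02 -1.7481e+02] grip 0.0403 0.0 [-0.3 -0.4  0.1]
```

View pics/w5.png

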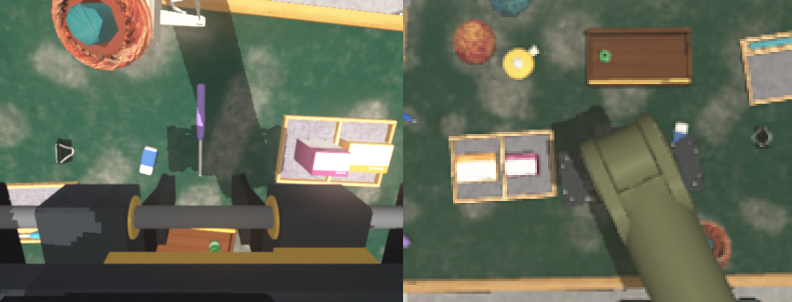

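The carton stands upright in its bay beside the orange one. The hook is directly ahead at (200,85..175 in the picture), aligned with the tool.

play_rows --steps '[[[0,-0.0042,0.035,0,0,0,0.04],[0,0,0.04,0,0,0,0.04],[0,0,0.04,0,0,0,0.04],[0,0,0.035,0,0,0,0.04],[0,0,0.02,0,0,0,0.04],[0,0,0.015,0,0,0,0.04],[0,0,0.008,0,0,0,0.04],[0,0,0,0,0,0,0.04],[0,0,0,0,0,0,0.04]]]' --force 15

```text
time_s: 25.85
tool_pos: [0.4558, 0.1329, 0.0092]
tool_rot: [180.0, 0.1, -174.8]
force: [0.6, 0.1, 0.6]
grip_width: 0.0399
grasp_force: 0.0
```

play_rows --steps '[[[0,0,0.005,0,0,0,0.04],[0,0,0,0,0,0,0.005],[0,0,0,0,0,0,0.005],[0,0,0,0,0,0,0.005],[0,0,0,0,0,0,0.005],[0,0,0,0,0,0,0.005]]]'

```text
time_s: 26.45
tool_pos: [0.4554, 0.1327, 0.0038]
tool_rot: [180.0, 0.0, -174.7]
force: [-0.1, 0.5, -0.6]
grip_width: 0.0091
grasp_force: 0.0
```

play_rows --steps '[[[0,0,0,0,0,0,0.005],[0,0,-0.01,0,0,0,0.005],[0,0,-0.03,0,0,0,0.005],[0,0,-0.035,0,0,0,0.005],[0,0,-0.035,0,0,0,0.005],[0,0,-0.03,0,0,0,0.005]]]'

```text
time_s: 27.05
tool_pos: [0.4558, 0.1324, 0.1462]
tool_rot: [179.9, 0.1, -174.8]
force: [0.3, 1.2, 0.4]
grip_width: 0.0052
grasp_force: 0.0
```

```bash
python3 - <<'E'
from h import *
c=read_camera("wrist"); cv2.imwrite("pics/w6.png",c["frame"][:,:,::-1])
for d in silhouettes("wrist","purple_hook"): print(d["p"],d["extent"],rect(c,d["pixels"],.006))
H=hsv(c); h,s,v=[H[...,i].astype(int) for i in range(3)]
blobs(c,(h>120)&(h<165)&(s>50)&(v>60),.007,60)
st()
E
```

```text
0.73 [275.3, 117.7, 293.0, 262.2] [0.4655, 0.1346, 145, 15, 4.9]
[277, 118, 14, 90, 1157] cent [[0.4324, 0.1309]] rect [0.4352, 0.1315, 85, 12, 5.0]
[470, 259, 59, 10, 377] cent [[0.5181, 0.3598]] rect [0.5179, 0.3617, 59, 9, -87.4]
27.15 [0.4584 0.1337 0.1484] [ 179.73    0.42 -174.73] grip 0.005 0.0 [ 1.   0.8 -1. ]
```

View pics/w6.png

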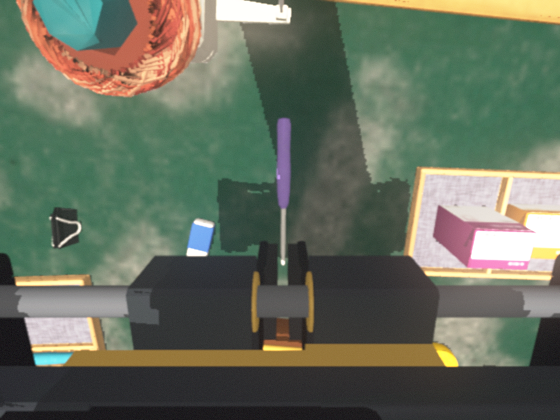

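The hook did not move and still lies at (284,118..262). The fingers found nothing 5 mm thick, so I'll check the handle's width profile.

```bash
python3 - <<'E'
from h import *
c=read_camera("wrist"); H=hsv(c); h,s,v=[H[...,i].astype(int) for i in range(3)]
m=(h>120)&(h<165)&(s>50)&(v>60)
for r in range(118,212,5):
    x=np.nonzero(m[r,260:310])[0]+260
    if len(x): a,b=world(c,[[x[0],r],[x[-1]+1,r]],.007); print(r,a.round(4),round((a-b)[1]*1e3,1))
w=c["frame"][105:275,235:335]; cv2.imwrite("pics/w7.png",cv2.resize(w,(350,595),interpolation=2)[:,:,::-1])
V=c["view"]; print((-V[:3,:3].T@V[:3,3]).round(3))
for z in (-.0,.02,.04): print(z,world(c,[[284,262],[284,118]],z).round(4).tolist())
st()
E
```

```text
118 [0.3971 0.1226] -11.8
123 [0.4016 0.122 ] -12.8
128 [0.406  0.1234] -11.9
133 [0.4106 0.1228] -12.9
138 [0.4151 0.1241] -12.0
143 [0.4197 0.1245] -12.1
148 [0.4243 0.1249] -12.1
153 [0.429  0.1253] -12.2
158 [0.4337 0.1258] -12.2
163 [0.4385 0.1252] -13.2
168 [0.4433 0.1256] -13.3
173 [0.4481 0.126 ] -13.4
178 [0.453  0.1265] -13.4
183 [0.4579 0.1269] -12.5
188 [0.4628 0.1283] -11.6
193 [0.4678 0.1287] -11.6
198 [0.4727 0.1301] -9.7
203 [0.4777 0.1325] -5.9
[0.38  0.125 0.333]
-0.0 [[0.5442, 0.1438], [0.3968, 0.13]]
0.02 [[0.5344, 0.1427], [0.3958, 0.1297]]
0.04 [[0.5245, 0.1415], [0.3948, 0.1294]]
27.2 [0.4569 0.1333 0.1461] [ 179.81    0.24 -174.71] grip 0.0051 0.0 [0.4 0.1 0.3]
```

View pics/w7.png

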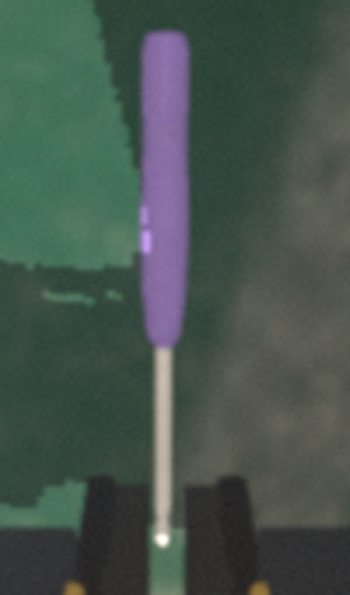

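The handle really is 13 mm wide there. The gap at the fingertips looks larger than the reported opening, so the pads are proud of the tips. I'll retry, closing fully and slightly lower.

play_rows --steps '[[[0,0,0.03,0,0,0,0.04],[0,0,0.04,0,0,0,0.04],[0,0,0.035,0,0,0,0.04],[0,0,0.02,0,0,0,0.04],[0,0,0.012,0,0,0,0.04],[0,0,0.003,0,0,0,0.04],[0,0,0,0,0,0,0.04],[0,0,0,0,0,0,0.04]]]'

```text
time_s: 28.0
tool_pos: [0.4562, 0.133, 0.0046]
tool_rot: [179.9, 0.1, -174.7]
force: [0.2, -0.6, 0.4]
grip_width: 0.0396
grasp_force: 0.0
```

play_rows --steps '[[[0,0,0.001,0,0,0,0],[0,0,0.001,0,0,0,0],[0,0,0,0,0,0,0],[0,0,0,0,0,0,0],[0,0,0,0,0,0,0],[0,0,0,0,0,0,0],[0,0,0,0,0,0,0],[0,0,0,0,0,0,0],[0,0,0,0,0,0,0]]]'

```text
time_s: 28.9
tool_pos: [0.4553, 0.1326, 0.0017]
tool_rot: [180.0, 0.0, -174.7]
force: [0.1, 0.2, 0.1]
grip_width: 0.0006
grasp_force: 0.0
```

```bash
python3 - <<'E'
from h import *
c=read_camera("wrist");t=read_camera("scene")
a=np.hstack([c["frame"],cv2.resize(t["frame"][185:265,215:325],(560,420),interpolation=2)]); cv2.imwrite("pics/w8.png",cv2.resize(a,None,fx=.71,fy=.71)[:,:,::-1])
for d in silhouettes("wrist","purple_hook"): print(d["p"],d["extent"],rect(c,d["pixels"],.006))
st()
E
```

```text
29.05 [0.4553 0.1326 0.0017] [ 180.      0.   -174.71] grip 0.0005 0.0 [-0.1  1.2 -0.9]
```

View pics/w8.png

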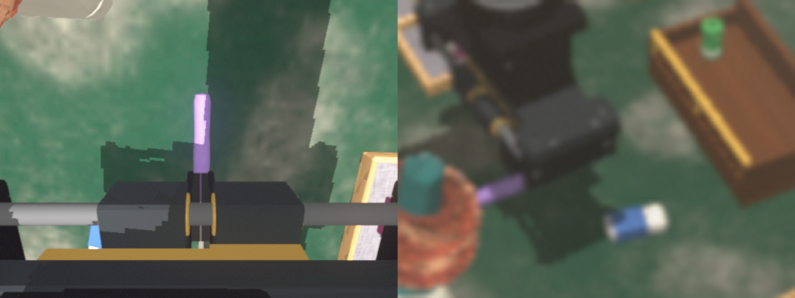

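The fingers appear to straddle the handle's end at about (202,175), yet they report being closed. I'll take a zoomed view with projected tip points to see the true geometry.

```bash
python3 - <<'E'
from h import *
c=read_camera("wrist"); K=c["intrinsics"];V=c["view"]
def proj(p):
    q=V[:3,:3]@np.array(p)+V[:3,3]; return K[:2,:2]@[q[0]/-q[2],-q[1]/-q[2]]+K[:2,2]
f=c["frame"][120:360,200:370].copy(); f=cv2.resize(f,None,fx=3.5,fy=3.5,interpolation=2)[:590]
f=cv2.resize(c["frame"][190:360,200:370],(595,595),interpolation=2)
s=np.array([np.cos(np.radians(5.3)),np.sin(np.radians(5.3))])
for z,col in((.002,(255,0,0)),(.021,(255,255,0)),(.05,(0,255,255))):
  for a in(-.0095,.0095):
    p=proj([.4553+a*s[0],.1326+a*s[1],z]); print(z,a,p.round(1)); cv2.circle(f,tuple(int(v) for v in (p-[200,190])*3.5),4,col,-1)
cv2.imwrite("pics/w9.png",f[:,:,::-1])
H=hsv(c); h,s_,v=[H[...,i].astype(int) for i in range(3)]
blobs(c,(h>120)&(h<165)&(s_>50)&(v>60),.007,60)
E
```

```text
0.002 -0.0095 [282.8 226.4]
0.002 0.0095 [282.8 257.1]
0.021 -0.0095 [282.9 239.1]
0.021 0.0095 [282.9 272.4]
0.05 -0.0095 [283.  264.5]
0.05 0.0095 [283.  302.9]
[272, 131, 25, 152, 2100] cent [[0.4281, 0.1309]] rect [0.4353, 0.1313, 86, 13, 4.8]
```

View pics/w9.png

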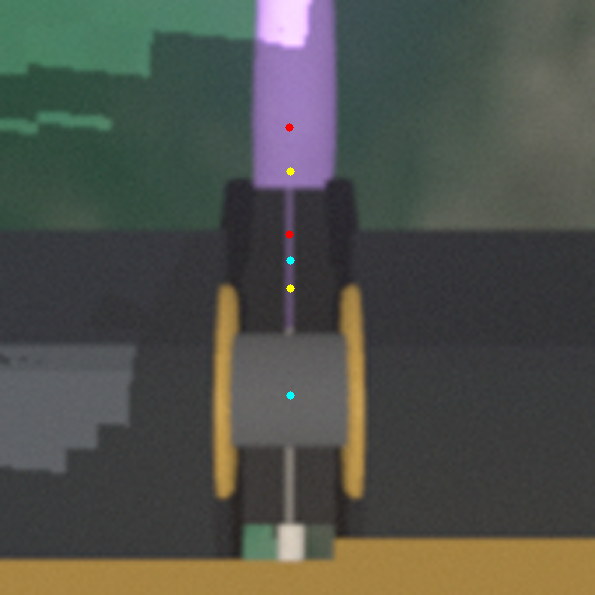

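The closed pads sit visibly above the handle; their front edge is at row 244 where 226 was expected. So the true tip is higher than the reported z. I'll open and feel downward in small steps, watching the force.

play_rows --steps '[[[0,0,0,0,0,0,0.03],[0,0,0,0,0,0,0.03],[0,0,0,0,0,0,0.03],[0,0,0,0,0,0,0.03],[0,0,0,0,0,0,0.03],[0,0,0,0,0,0,0.03],[0,0,0.002,0,0,0,0.03],[0,0,0.001,0,0,0,0.03],[0,0,0,0,0,0,0.03]]]'

```text
time_s: 30.0
tool_pos: [0.4551, 0.1325, -0.0016]
tool_rot: [-180.0, -0.0, -174.7]
force: [-1.1, 0.2, -0.2]
grip_width: 0.03
grasp_force: 0.0
```

play_rows --steps '[[[0,0,0.002,0,0,0,0.03],[0,0,0,0,0,0,0.03],[0,0,0,0,0,0,0.03]]]'

```text
time_s: 30.3
tool_pos: [0.4553, 0.1326, -0.0034]
tool_rot: [-180.0, -0.0, -174.7]
force: [-0.2, -0.8, -0.1]
grip_width: 0.0301
grasp_force: 0.0
```

play_rows --steps '[[[0,0,0.002,0,0,0,0.03],[0,0,0.002,0,0,0,0.03],[0,0,0.002,0,0,0,0.03],[0,0,0,0,0,0,0.03],[0,0,0,0,0,0,0.03]]]'

```text
time_s: 30.8
tool_pos: [0.4552, 0.1325, -0.0094]
tool_rot: [-180.0, -0.0, -174.7]
force: [-0.3, 0.8, 0.7]
grip_width: 0.0299
grasp_force: 0.0
```

play_rows --steps '[[[0,0,0.001,0,0,0,0.03],[0,0,0.001,0,0,0,0.03],[0,0,0.001,0,0,0,0.03],[0,0,0,0,0,0,0.03],[0,0,0,0,0,0,0.03]]]'

```text
time_s: 31.3
tool_pos: [0.4553, 0.1326, -0.0123]
tool_rot: [180.0, 0.0, -174.7]
force: [0.2, 0.5, 0.0]
grip_width: 0.0302
grasp_force: 0.0
```

```bash
python3 - <<'E'
from h import *
t=read_camera("scene"); c=read_camera("wrist")
a=np.hstack([cv2.resize(c["frame"][190:360,200:370],(400,400),interpolation=2),cv2.resize(t["frame"][195:265,225:295],(400,400),interpolation=2)])
cv2.imwrite("pics/w10.png",a[:,:,::-1]); st()
E
```

```text
31.4 [ 0.4553  0.1326 -0.0123] [ 1.800e+02  1.000e-02 -1.747e+02] grip 0.0299 0.0 [ 0.6 -0.2 -0.5]
```

View pics/w10.png

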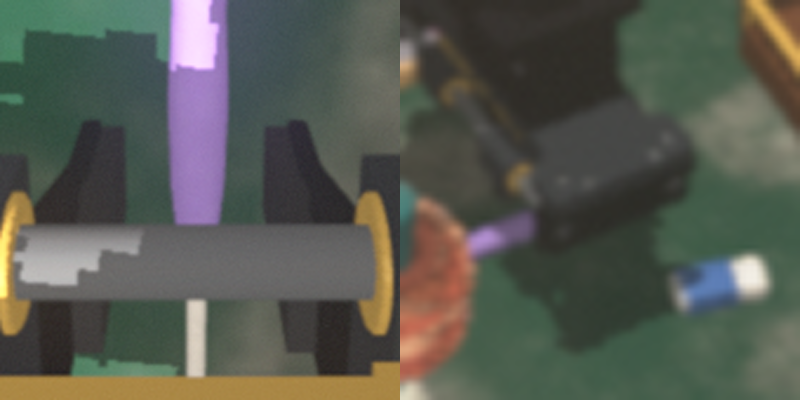

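The fingers straddle the handle (its end is near (198,220)) and still haven't reached the counter. I'll feel a bit further down.

play_rows --steps '[[[0,0,0.001,0,0,0,0.03],[0,0,0.001,0,0,0,0.03],[0,0,0,0,0,0,0.03],[0,0,0,0,0,0,0.03]]]'

```text
time_s: 31.8
tool_pos: [0.4552, 0.1326, -0.0144]
tool_rot: [-180.0, -0.0, -174.7]
force: [0.1, -0.2, 0.2]
grip_width: 0.03
grasp_force: 0.0
```

play_rows --steps '[[[0,0,0.001,0,0,0,0.03],[0,0,0.001,0,0,0,0.03],[0,0,0,0,0,0,0.03],[0,0,0,0,0,0,0.03]]]'

```text
time_s: 32.2
tool_pos: [0.4552, 0.1326, -0.0164]
tool_rot: [-180.0, -0.0, -174.7]
force: [-0.2, 0.2, -0.1]
grip_width: 0.03
grasp_force: 0.0
```

play_rows --steps '[[[0,0,0,0,0,0,0.006],[0,0,0,0,0,0,0.006],[0,0,0,0,0,0,0.006],[0,0,0,0,0,0,0.006],[0,0,0,0,0,0,0.006],[0,0,0,0,0,0,0.006]]]'

```text
time_s: 32.8
tool_pos: [0.4553, 0.1327, -0.0163]
tool_rot: [180.0, 0.0, -174.7]
force: [1.1, 0.7, -0.5]
grip_width: 0.0124
grasp_force: 15.0
```

Gripped at 12.4 mm with 15 N. Next I'll lift, turn the handle to the left and carry it over.

play_rows --steps '[[[0,0,-0.01,0,0,0,0.006],[0,0,-0.03,0,0,0,0.006],[0,0,-0.04,0,0,0,0.006],[0,0,-0.04,0,0,0,0.006],[0,0,-0.03,0,0,0,0.006],[0,0,0,0,0,0,0.006]]]'

```text
time_s: 33.4
tool_pos: [0.4584, 0.1337, 0.1384]
tool_rot: [179.7, 0.4, -174.7]
force: [0.3, 0.4, 1.0]
grip_width: 0.0124
grasp_force: 15.0
```

play_rows --steps '[[[0,0,0,0,0,0.138,0.006],[0,0,0,0,0,0.138,0.006],[0,0,0,0,0,0.138,0.006],[0,0,0,0,0,0.138,0.006],[0,0,0,0,0,0.138,0.006],[0,0,0,0,0,0.138,0.006],[0,0,0,0,0,0.138,0.006],[0,0,0,0,0,0.138,0.006],[0,0,0,0,0,0.138,0.006],[0,0,0,0,0,0.138,0.006],[0,0,0,0,0,0.138,0.006]]]'

```text
time_s: 34.5
tool_pos: [0.4548, 0.1321, 0.1332]
tool_rot: [-179.9, 0.0, 98.0]
force: [-0.5, 0.5, -0.2]
grip_width: 0.0128
grasp_force: 15.0
```

play_rows --steps '[[[-0.022,0.0094,0,0,0,0,0.006],[-0.03,0.013,0,0,0,0,0.006],[-0.03,0.013,0,0,0,0,0.006],[-0.03,0.013,0,0,0,0,0.006],[-0.03,0.013,0,0,0,0,0.006],[-0.03,0.013,0,0,0,0,0.006],[-0.03,0.013,0,0,0,0,0.006],[-0.03,0.013,0,0,0,0,0.006],[-0.03,0.013,0,0,0,0,0.006],[-0.02,0.01,0,0,0,0,0.006],[0,0,0,0,0,0,0.006],[0,0,0,0,0,0,0.006]]]'

```text
time_s: 35.7
tool_pos: [0.6174, -0.129, 0.133]
tool_rot: [-179.9, -0.0, 98.2]
force: [-0.5, 0.8, 0.1]
grip_width: 0.0127
grasp_force: 15.0
```

```bash
python3 - <<'E'
from h import *
c=read_camera("wrist");t=read_camera("scene")
a=np.hstack([c["frame"],cv2.resize(t["frame"][215:325,285:400],(440,420),interpolation=2)]); cv2.imwrite("pics/w11.png",cv2.resize(a,None,fx=.8,fy=.8)[:,:,::-1])
for n in("hook_tray","purple_hook"):
  for d in silhouettes("wrist",n): print(n,d["p"],d["extent"],rect(c,d["pixels"],.014 if n[0]=="h" else .13))
st()
E
```

```text
hook_tray 0.9 [241.1, 107.6, 370.2, 263.2] [0.6354, -0.1255, 142, 111, -81.8]
purple_hook 0.9 [268.9, 135.8, 294.0, 348.9] [0.6194, -0.1359, 137, 15, -82.3]
35.9 [ 0.6179 -0.1269  0.1336] [-1.800e+02 -7.000e-02  9.842e+01] grip 0.0126 14.998976737260818 [ 0.3  0.2 -0.2]
```

View pics/w11.png

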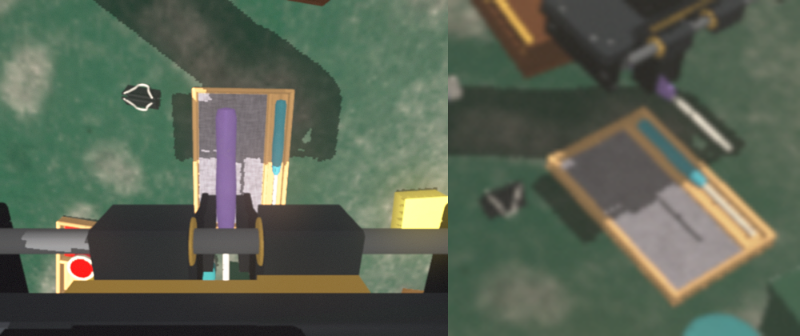

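The hook is held level and parallel to the lane (tray −81.8°, hook −82.3°), over the free front lane at (228,160). I'll lower it.

play_rows --steps '[[[-0.001,0.0025,0.02,0,0,0,0.006],[0,0,0.03,0,0,0,0.006],[0,0,0.03,0,0,0,0.006],[0,0,0.03,0,0,0,0.006],[0,0,0.015,0,0,0,0.006],[0,0,0.005,0,0,0,0.006],[0,0,0,0,0,0,0.006],[0,0,0,0,0,0,0.006]]]'

```text
time_s: 36.7
tool_pos: [0.622, -0.1294, 0.0052]
tool_rot: [179.9, 0.0, 98.3]
force: [0.1, -0.0, -0.1]
grip_width: 0.0126
grasp_force: 15.0
```

play_rows --steps '[[[0,0,0.005,0,0,0,0.006],[0,0,0.004,0,0,0,0.006],[0,0,0.003,0,0,0,0.006],[0,0,0.001,0,0,0,0.006],[0,0,0,0,0,0,0.006],[0,0,0,0,0,0,0.006]]]'

```text
time_s: 37.3
tool_pos: [0.6209, -0.1292, -0.0093]
tool_rot: [180.0, 0.0, 98.3]
force: [-0.5, 0.4, -0.1]
grip_width: 0.0125
grasp_force: 15.0
```

play_rows --steps '[[[0,0,0.001,0,0,0,0.006],[0,0,0.001,0,0,0,0.006],[0,0,0,0,0,0,0.006],[0,0,0,0,0,0,0.006]]]'

```text
time_s: 37.7
tool_pos: [0.6208, -0.1292, -0.0114]
tool_rot: [-180.0, -0.0, 98.3]
force: [0.8, -0.9, -0.0]
grip_width: 0.0129
grasp_force: 15.0
```

play_rows --steps '[[[0,0,0,0,0,0,0.013],[0,0,0,0,0,0,0.016],[0,0,0,0,0,0,0.02],[0,0,0,0,0,0,0.026],[0,0,0,0,0,0,0.026],[0,0,-0.01,0,0,0,0.026],[0,0,-0.03,0,0,0,0.026],[0,0,-0.04,0,0,0,0.026],[0,0,-0.04,0,0,0,0.026],[0,0,-0.04,0,0,0,0.026],[0,0,-0.04,0,0,0,0.026]]]'

```text
time_s: 38.8
tool_pos: [0.6206, -0.1295, 0.1912]
tool_rot: [179.9, -0.0, 98.3]
force: [0.8, 0.4, 0.4]
grip_width: 0.0261
grasp_force: 0.0
```

play_rows --steps '[[[0.04,0,-0.02,0,0,0,0.026],[0.04,0,0,0,0,0,0.026],[0.04,0,0,0,0,0,0.026],[0.04,0,0,0,0,0,0.026],[0.04,0,0,0,0,0,0.026],[0.03,0,0,0,0,0,0.026],[0,0,0,0,0,0,0.026]]]'

```text
time_s: 39.5
tool_pos: [0.5866, 0.1051, 0.2089]
tool_rot: [-180.0, -0.2, 98.8]
force: [0.5, 0.6, -0.2]
grip_width: 0.0261
grasp_force: 0.0
```

```bash
python3 - <<'E'
from h import *
s=read_camera("scene");t=read_camera("top")
a=np.vstack([cv2.resize(t["frame"][140:250,190:460],(700,285),interpolation=2),np.hstack([cv2.resize(s["frame"][230:410,280:400],(200,300),interpolation=2),cv2.resize(s["frame"][140:290,180:430],(500,300),interpolation=2)])]); cv2.imwrite("pics/w12.png",a[:,:,::-1]); st()
E
```

```text
39.6 [0.5875 0.0987 0.2092] [1.7997e+02 2.0000e-02 9.8410e+01] grip 0.026 0.0 [-0.8 -0.7  0.6]
```

View pics/w12.png

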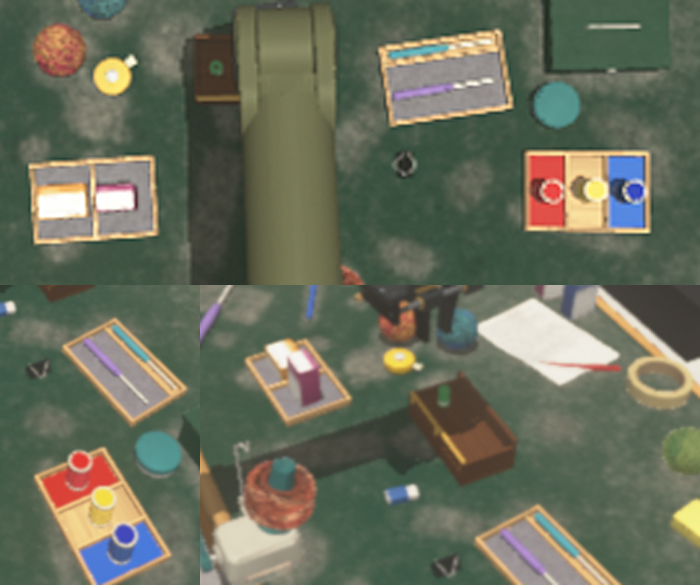

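The spools, carton and hook all sit properly: spools at (550,190) and (633,190), carton upright at (115,198), hook flat in the lane at (440,90). The eraser and clip are undisturbed, so I'm handing in.

```bash
python3 -c "
from cell import *
print(sign_off())"
```

```text
the job is handed in; nothing more can be done
None
```

The job is handed in at about 40 s: both spools stand on their felts, the purple carton is upright in its bay, and the purple hook lies flat in the front lane (gripped on the third try); the eraser and clip were not touched.

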